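Load the swing tray with a thread spool and push it round its pin into the catch

ROBOT

A 6-joint arm with a two-finger parallel gripper is mounted at the origin on a cart in front of the work surface, level with it; the furniture and walls round the work are solid. World frame = base frame: x ahead of the robot, y to its left, z up, the work surface at z = 0. Lengths are in mm, angles in degrees, forces in N, time in s.
With the tool pointing down it reaches from about 300 to 850 mm from the base axis. Payload 4.2 kg.
Tool frame: the origin (TCP) lies on the centre line of the jaws, within the pads' length; the fingertips stand 14 mm ahead of it and the grasp point (between the pads) lies 5 mm behind it; z points along the fingers, y is the direction in which the jaws open and shut (so a half turn about z gives the same grasp; the last joint's range is limited). The gripper opens to 91 mm and grips with 3 to 60 N. Pads are 32 mm wide; open, the fingers measure 118 mm over their backs; the gripper's body (76 mm by 178 mm) begins 60 mm behind the grasp point.
Start: joints at [69.5, 18.312, 89.639, -0, 72.044, -1.146], TCP at [190.564, 542.519, 227.976] pointing down, gripper open.
Joint ranges: [-177.97, 177.97], [-48.28, 115.42], [12.27, 149.76], [-77.06, 257.06], [2.81, 150.46], [-146.56, 146.56]. Speed limits (degrees/s): [147.25, 147.25, 180, 180, 180, 180].

INTERFACE

Orientations are given as [roll, pitch, yaw] about the fixed x, y, z axes, in that order (R = Rz(yaw) Ry(pitch) Rx(roll)).
In Python, from workcell import state, grab_frame, job_done gives the robot as it stands.
- The arm moves only by the tool send_rows, never from a script. Its argument "deltas" is one flat list of numbers, 5 for each row, row after row: the opening, from 0 (shut) to 1 (fully open), then the shift along the tool's x, y, z in m, then the turn about the tool's z in degrees. A call has 1 to 12 rows; each row shifts and turns the pose as measured when the row begins, along the tool's axes as they then stand; what a row does not reach is not made up. A row lasts 1/10 s, in which the tool goes at most 50 mm and 8.59 degrees, less where a joint would pass 70% of its speed; a pose out of reach is approached as far as the arm can. A call is refused whole if a number of a shift passes 0.05 or a number of a turn 8.59, either way. A call with a gripper value outside its range is refused whole. The fingers move at their own pace and stop on an object; "squeeze" is the grip in N (left out, the last holds). Time passes only in rows, so rows that do not move let the fingers close. It gives the time, the measured TCP pose, the force and the opening at its end, in the units of the state.
- state(): the state, without advancing time (a new reading comes with each control period).
- grab_frame(name): name is "scene" or "top" or "wrist"; returns a dict with "img" (420x560x3 uint8, red, green, blue), "camera_matrix" (3x3 intrinsics, pixels), "R" (3x3) and "t" (3): a world point X has camera coordinates R X + t; the wrist camera has in their place "mount" (4x4, takes a point from camera to tool coordinates, whose origin is the TCP and whose axes are the flange's). Camera axes: x right, y down, z forward; pixel columns grow to the right and rows downward; lengths in mm; the calibration is good to about 2 mm. A picture is of the moment at which its call begins: read the wrist's pose just before it. There is no depth.
- job_done(): hands the job in, once; it reports no verdict.
The state is a dict: "time_s": time; "qpos": joint angles; "qvel": joint speeds; "effort": joint torques, N m; "ee_pos": TCP position; "ee_rot": TCP orientation; "force": force on the tool from outside, world axes, zero at the start; "torque": the same for the moment, N m; "gripper_width": finger opening in mm.
Only numpy, scipy, OpenCV 4.12 (cv2) and the standard library are available. Lean on these libraries where they do the work, as an engineer would, in place of code of your own. Each camera call takes 0.05 s, during which the arm holds its last target. There are 200 camera calls.

TASK

Stand the loose green thread spool in the empty well of the wooden swing tray while the tray is still swung out. Then push the tray's long side near its free corner so that it turns on its pin onto the rubber buffer and past the sprung catch, and is held home when you let go; feel for it and never push the tray with more than 18 N. Leave both spools upright in their wells, and do not knock over or shift the stamp or the bottle.

Things in the scene. Friction and masses are not known exactly. Their poses are not given: they have to be found in the camera images.
- board: White base board fixed on the cart, 262 x 246 mm, 12 mm thick. Origin on the axis of the upright pivot pin, at the board's underside; the board reaches from -44 to 218 mm in its x, -114 to 132 mm in its y; top 12 mm above the origin. At home the tray lies along the board's x axis within 0.12 rad either way, as the stop block is set. The block stands up to 42 mm above the origin.
- pin_cap (a point): Top centre of the steel cap (26 mm across) on the pivot pin, 46 mm above the board's underside; it keeps the tray from lifting off.
- buffer_mid (a point): Mid setting, on the board, of the rubber buffer's face (20 mm across, faces board +y, meets the tray's -y side). The aluminium stop block that carries buffer and catch is set anew each time, turned up to 0.12 rad (15 mm here) either way about the pin; its setting is not measured: feel for it. The buffer is a spring, 6 N per mm, 8 mm travel, then hard. Its guide starts 26 mm behind the face.
- catch_mid (a point): Mid setting, on the board, of the brass catch's tip, in the way of the striker; turned about the pin with the buffer. The striker meets its ramp 0.16 rad before home. It is sprung outward along board x, with a ramp on its +y side; its block lies beyond it (over 176 mm from the pin). Riding up it takes 6 to 9 N in all, then the push falls off.
- tray: Loose wooden swing tray on the board, 185 x 70 mm, 26 mm high, 0.5 kg, turning on the pin with 1 mm play. Origin on the pin-hole axis at its underside; x runs to the free end (-30 to 155 mm), y from -35 to 35 mm. A steel striker 10 mm wide stands 17 mm out of the free end. It starts turned 0.5 to 0.8 rad counter-clockwise (from above) from the board's x; pushing its +y side brings it home.
- empty_well (a point): Centre of the floor of the empty round well in the tray, 110 mm from the pin axis; the well is 34 mm across and 12 mm deep, its floor 14 mm above the tray's underside.
- tray_end (a point): Middle of the tray's free end face, half way up.
- push_corner (a point): Point on the tray's +y long side, half way up, 140 mm from the pin along the tray: push here toward tray -y. Sliding takes 1 to 5 N, the catch's ramp 6 to 9 N; past it the push drops, then rises 3 to 5 N per mm on the buffer; the catch snaps at 10 to 13 N there, 2 mm in. Let go earlier, the tray is not held. Over 20 N fails. The catch's block is 30 mm farther along the tray.
- spool_green: Loose green thread spool with wooden flanges, standing on the cart top; 29 mm across, 48 mm high, 30 g; origin at the centre of its underside, z up.
- spool_yellow: Yellow thread spool of the same size, standing in the tray's inner well, 50 mm from the pin axis; origin at the centre of its underside, z up.
- stamp: Small wooden stamp with a turned knob, 26 x 32 x 50 mm, standing; origin at the centre of its underside.
- bottle: Small red squeeze bottle with a white nozzle, 37 mm across, 98 mm high; origin at the centre of its underside.
Not all that is in view belongs to the job. What is shaped like the spool_green but blue is not meant.

How it is judged:
By the outcome, as a careful person would: the job done as asked, in the order asked, and still so for the second after the job is handed in, with the robot touching nothing.
It also fails if it takes over 72 s, if anything falls off the work surface, if the arm or the gripper's body presses on something with over 40 N, if the wrist force passes 120 N, or if a joint passes its speed limit or range.

## Working session

There is one attempt and no reset: what is moved stays moved. The work goes in short steps, Python scripts to look and compute and a tool call to move; the robot and the scene stay as the last step left them, time stands still between calls to the robot, and variables do not carry over. Pictures are saved under pics/ and viewed, and the job is handed in when it is done.

Besides the shell and the picture viewer there is one more tool, called after "Emit:" as name(argument=value, ...) on one line, values as JSON. send_rows: Moves the arm, as the interface text tells. Its arguments: {"type":"object","properties":{"deltas":{"type":"array","items":{"type":"number"}},"squeeze":{"type":"number"}},"required":["deltas"]}

```bash
ls; mkdir -p pics; python3 - <<'E'
from workcell import state, grab_frame
import cv2,numpy as np,pickle
print(state())
for n in("scene","top","wrist"):
    f=grab_frame(n); pickle.dump(f,open(f'pics/{n}0.pkl','wb')); cv2.imwrite(f'pics/{n}0.png',cv2.resize(f['img'][:,:,::-1],(800,600),interpolation=cv2.INTER_CUBIC))
    print(n,{k:np.round(v,3).tolist() for k,v in f.items() if k!='img'})
E
```

```text
pics
{'time_s': 0.0, 'qpos': array([ 6.94991645e+01,  1.83518382e+01,  8.97084787e+01, -2.82081167e-03,
        7.20434922e+01, -1.14695362e+00]), 'qvel': array([ 0.03195177,  0.00214679,  0.07738797,  0.07536343, -0.06060151,
       -0.03932387]), 'effort': array([-9.02865977e-04, -4.12470031e+01, -2.31975961e+01,  7.28112459e-02,
        4.56975179e-02, -1.38709120e-04]), 'ee_pos': array([190.40536278, 542.03302719, 227.10424515]), 'ee_rot': array([-1.79896158e+02,  6.03373109e-04,  1.60646991e+02]), 'force': array([-0.19741353,  0.47355687,  0.6175695 ]), 'torque': array([0.04947684, 0.00650262, 0.01104962]), 'gripper_width': 91.18635012999002}
scene {'camera_matrix': [[399.384, 0.0, 283.313], [0.0, 399.384, 207.576], [0.0, 0.0, 1.0]], 'R': [[0.887, -0.46, -0.018], [-0.318, -0.584, -0.747], [0.334, 0.669, -0.664]], 't': [-403.968, 191.17, 800.209]}
top {'camera_matrix': [[464.953, 0.0, 284.104], [0.0, 464.953, 199.73], [0.0, 0.0, 1.0]], 'R': [[0.008, -1.0, 0.008], [-0.997, -0.008, -0.072], [0.072, -0.007, -0.997]], 't': [13.184, 455.535, 1359.191]}
wrist {'camera_matrix': [[289.994, 0.0, 279.907], [0.0, 289.994, 209.974], [0.0, 0.0, 1.0]], 'mount': [[-0.0, -0.96, -0.279, 78.592], [1.0, -0.0, -0.0, 0.529], [0.0, -0.279, 0.96, -156.0], [0.0, 0.0, 0.0, 1.0]]}
```

View pics/scene0.png

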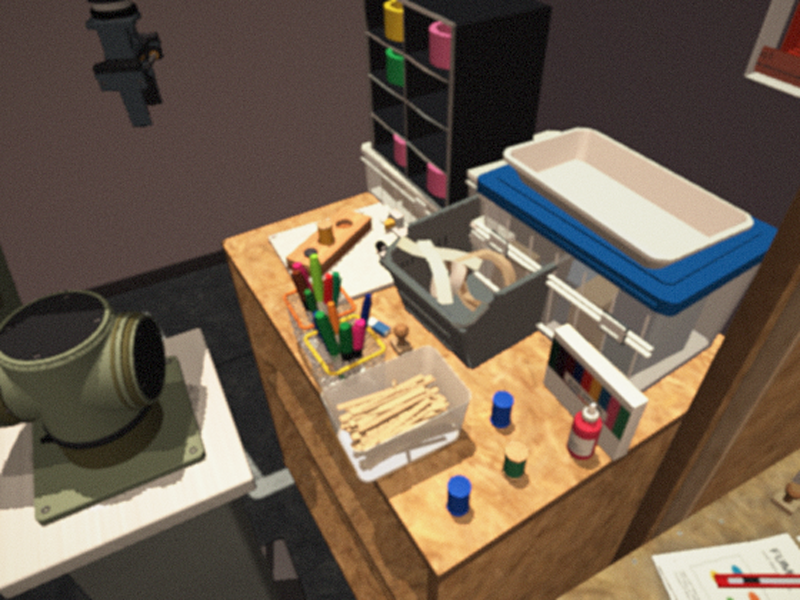

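View pics/top0.png

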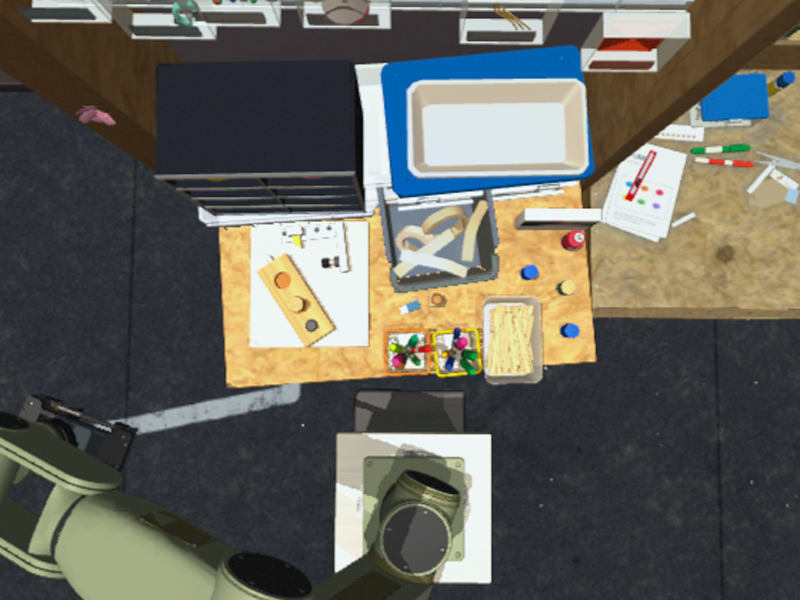

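View pics/wrist0.png

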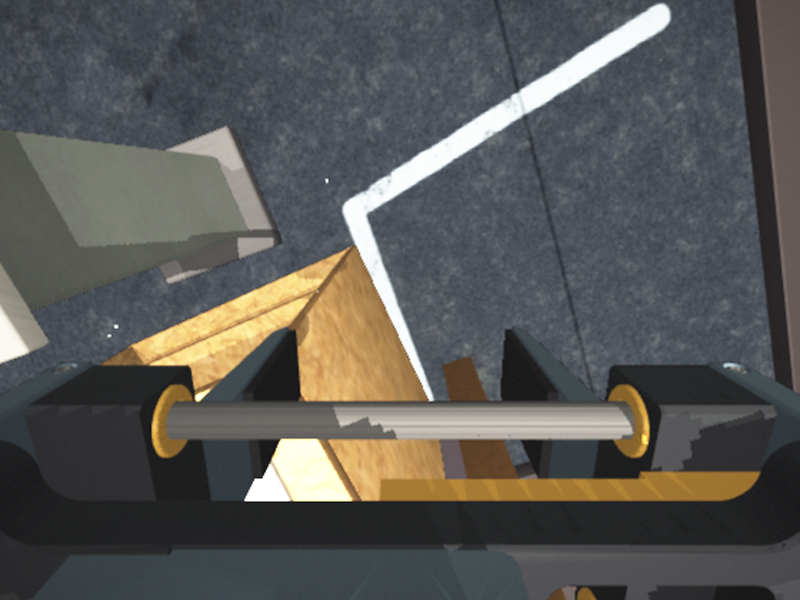

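```bash
cat > h.py <<'E'
import numpy as np,cv2,pickle
from scipy.spatial.transform import Rotation as Ro
def ray(f,uv,z,pose=None):
    """world point at height z seen at pixel uv; pose=(pos,rpy) for the wrist"""
    d=np.linalg.inv(f['camera_matrix'])@[uv[0],uv[1],1]
    if pose is None: R=f['R'].T; c=-R@f['t']
    else:
        T=Ro.from_euler('xyz',pose[1],degrees=True).as_matrix(); M=np.array(f['mount'])
        R=T@M[:3,:3]; c=T@M[:3,3]+pose[0]
    d=R@d; return c+d*(z-c[2])/d[2]
def proj(f,X,pose=None):
    if pose is None: p=f['R']@X+f['t']
    else:
        T=Ro.from_euler('xyz',pose[1],degrees=True).as_matrix(); M=np.array(f['mount'])
        p=M[:3,:3].T@(T.T@(np.array(X)-pose[0])-M[:3,3])
    p=f['camera_matrix']@p; return p[:2]/p[2]
def crop(f,x0,y0,w,h,s,name):
    cv2.imwrite(f'pics/{name}.png',cv2.resize(np.ascontiguousarray(f['img'][y0:y0+h,x0:x0+w,::-1]),(w*s,h*s),interpolation=cv2.INTER_CUBIC))
E
python3 - <<'E'
from h import *
f=pickle.load(open('pics/top0.pkl','rb'))
crop(f,160,145,110,110,5,'topA'); crop(f,330,140,100,110,5,'topB')
E
```

```text
(no output)
```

View pics/topA.png

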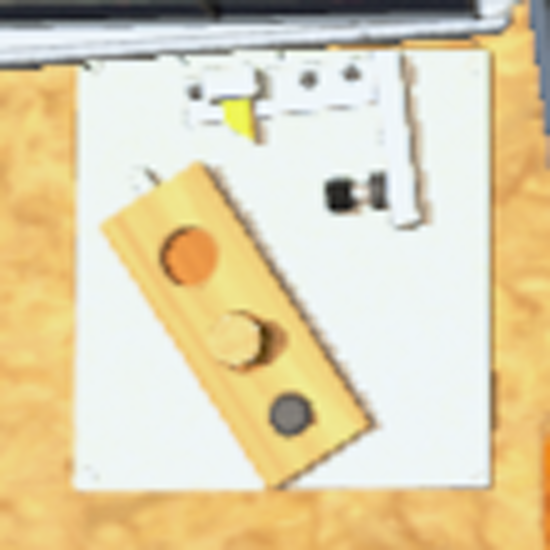

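View pics/topB.png

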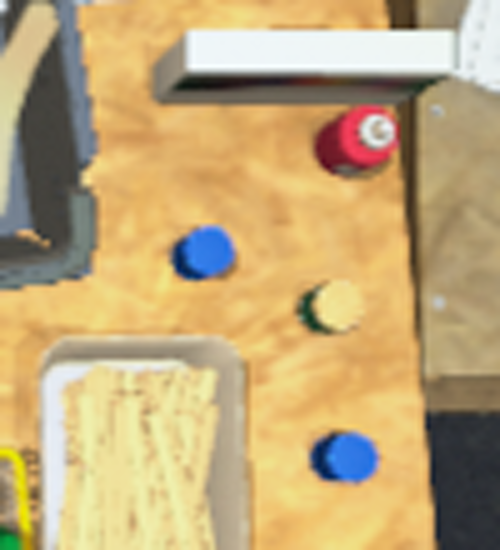

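```bash
python3 - <<'E'
from h import *
f=pickle.load(open('pics/top0.pkl','rb'))
A=lambda x,y,z:np.round(ray(f,(160+x/5-.4,145+y/5-.4),z),1)
B=lambda x,y,z:np.round(ray(f,(330+x/5-.4,140+y/5-.4),z),1)
for n,a in dict(pin=(291,413,46),well=(190,256,38),yel=(238,340,74),c1=(202,163,38),c2=(101,228,38),c3=(375,425,38),c4=(275,488,38),bTL=(76,63,12),bTR=(490,50,12),bBL=(76,488,12),bBR=(490,487,12),buf=(328,193,30),catch=(240,140,30)).items(): print(n,A(*a))
for n,a in dict(green=(336,305,48),blueA=(207,252,48),blueB=(347,458,48),bottle=(378,130,98),binR=(245,345,50)).items(): print(n,B(*a))
print('stamp',ray(f,(438*.7,299*.7),50))
E
```

```text
pin [372.4 207.3  46. ]
well [463.3 268.7  38. ]
yel [413.  234.1  74. ]
c1 [517.8 262.8  38. ]
c2 [479.2 320.7  38. ]
c3 [366.  159.6  38. ]
c4 [329.2 216.8  38. ]
bTL [580.3 343.6  12. ]
bTR [590.3  96.9  12. ]
bBL [327.8 337.5  12. ]
bBR [330.2  93.9  12. ]
buf [501.7 190.   30. ]
catch [532.5 242.2  30. ]
green [ 453.2 -309.4   48. ]
blueA [ 483.4 -234.7   48. ]
blueB [ 364.9 -314.8   48. ]
bottle [ 548.2 -321.4   98. ]
binR [ 429.5 -256.    50. ]
stamp [425.84989484 -48.08035954  50.        ]
```

Emit:
send_rows(deltas=[0.66,0,0,0,-6.5,0.66,0,0,0,-6.5,0.66,0,0,0,-6.5,0.66,-0.035,-0.035,0,0,0.66,-0.035,-0.035,0,0,0.66,-0.035,-0.035,0,0,0.66,-0.035,-0.035,0,0,0.66,-0.035,-0.035,0,0,0.66,-0.035,-0.035,0,0,0.66,-0.005,-0.049,0,0,0.66,-0.005,-0.049,0,0,0.66,-0.005,-0.049,0,0])

```text
time_s: 1.35
ee_pos: [427.6, 187.0, 223.1]
ee_rot: [-179.8, -0.1, -178.3]
force: [0.3, -0.0, 0.0]
gripper_width: 60.1
```

Emit:
send_rows(deltas=[0.66,-0.005,-0.049,0,0,0.66,-0.005,-0.049,0,0,0.66,-0.005,-0.049,0,0,0.66,-0.005,-0.049,0,0,0.66,-0.005,-0.049,0,0,0.66,-0.005,-0.049,0,0,0.66,0,-0.049,0,0,0.66,0,-0.049,0,0])

```text
time_s: 2.15
ee_pos: [466.6, -210.7, 223.9]
ee_rot: [-179.8, -0.1, -178.3]
force: [1.4, 0.9, -0.0]
gripper_width: 60.3
```

Emit:
send_rows(deltas=[0.66,0.006,-0.036,0.02,1.7,0.66,0.006,-0.035,0.02,0,0.66,0.002,-0.03,0.01,0,0.66,0,0,0,0,0.66,0,0,0,0])

```text
time_s: 2.65
ee_pos: [451.9, -322.6, 171.3]
ee_rot: [-179.8, -0.0, 179.4]
force: [0.5, 0.0, -0.2]
gripper_width: 60.5
```

```bash
cat > w.py <<'E'
import sys
from h import *
from workcell import state, grab_frame
n=sys.argv[1]; s=state(); f=grab_frame('wrist'); pose=(s['ee_pos'],s['ee_rot'])
print(s['ee_pos'].round(1),s['ee_rot'].round(1),s['force'].round(1),s['gripper_width'].round(1),s['time_s'])
pickle.dump((f,pose),open(f'pics/{n}.pkl','wb')); cv2.imwrite(f'pics/{n}.png',cv2.resize(f['img'][:,:,::-1],(800,600),interpolation=cv2.INTER_CUBIC))
E
python3 w.py w1
```

```text
Traceback (most recent call last):
  File "w.py", line 5, in <module>
    print(s['ee_pos'].round(1),s['ee_rot'].round(1),s['force'].round(1),s['gripper_width'].round(1),s['time_s'])
                                                                        ^^^^^^^^^^^^^^^^^^^^^^^^
AttributeError: 'float' object has no attribute 'round'
```

```bash
sed -i "s/s\['gripper_width'\].round(1)/round(s['gripper_width'],1)/" w.py; python3 w.py w1
```

```text
[ 452.  -322.5  171.4] [-179.8   -0.   179.5] [-0.4  0.  -0.6] 60.2 2.7
```

View pics/w1.png

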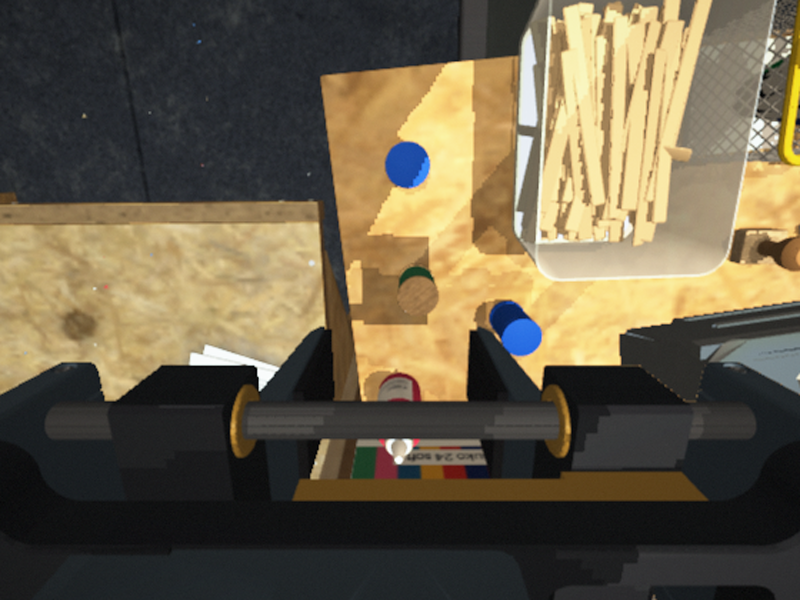

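```bash
python3 - <<'E'
from h import *
f,p=pickle.load(open('pics/w1.pkl','rb'))
for n,u,z in(('green',(418,294),48),('blueA',(522,337),48),('bottle tip',(399,450),98),('binedge',(540,265),50)): print(n,ray(f,np.array(u)*.7,z,p).round(1))
E
```

```text
green [ 450.4 -309.9   48. ]
blueA [ 483.1 -235.    48. ]
bottle tip [ 540.8 -323.8   98. ]
binedge [ 430.1 -227.2   50. ]
```

Emit:
send_rows(deltas=[0.66,0,0.012,0.03,0,0.66,0,0,0.03,0,0.66,0,0,0.02,0,0.66,0,0,0,0])

```text
time_s: 3.15
ee_pos: [455.9, -306.4, 93.7]
ee_rot: [-179.5, 0.5, 179.9]
force: [0.3, 0.6, 0.9]
gripper_width: 60.0
```

Emit:
send_rows(deltas=[0.66,0.004,-0.003,0.02,0,0.66,0,0,0.02,0,0.66,0,0,0.012,0,0.66,0,0,0,0])

```text
time_s: 3.55
ee_pos: [456.6, -308.6, 46.0]
ee_rot: [-179.2, 0.9, -179.8]
force: [-0.5, 0.5, 0.6]
gripper_width: 60.3
```

Emit:
send_rows(deltas=[0.66,0.005,-0.001,0.008,0,0.66,0,0,0.004,0,0.66,0,0,0,0])

```text
time_s: 3.85
ee_pos: [453.3, -310.4, 35.9]
ee_rot: [-179.1, 1.1, -179.8]
force: [-0.5, -0.5, -0.2]
gripper_width: 60.1
```

Emit:
send_rows(deltas=[0,0.001,0,0.002,0,0,0,0,0,0,0,0,0,0,0,0,0,0,0,0,0,0,0,0,0], squeeze=15)

```text
time_s: 4.35
ee_pos: [452.9, -311.1, 35.0]
ee_rot: [-179.0, 1.3, -179.8]
force: [0.2, 0.4, 1.1]
gripper_width: 28.4
```

Emit:
send_rows(deltas=[0,0,0,-0.045,0,0,0,0,-0.048,-8.5,0,0,0,-0.048,-8.5,0,0,0,-0.04,-8.5,0,0,0,0,-8.5,0,0,0,0,0])

```text
time_s: 4.95
ee_pos: [472.3, -265.0, 218.2]
ee_rot: [-176.3, -3.0, -149.7]
force: [-0.2, -0.6, -0.0]
gripper_width: 28.6
```

```bash
python3 w.py w2; python3 - <<'E'
from workcell import *
from h import *
s=state(); print(s['qpos'].round(2),s['qvel'].round(2),s['effort'].round(2),s['torque'].round(2))
f=grab_frame('top'); cv2.imwrite('pics/top2.png',cv2.resize(f['img'][:,:,::-1],(800,600)))
E
```

```text
[ 472.3 -265.   218.2] [-176.3   -3.  -149.7] [-0.2 -0.6 -0. ] 28.6 4.95
[ -28.01   14.93   96.02   -4.92   67.45 -146.47] [-2.44  0.83  0.46 -0.43 -0.45 -0.01] [  1.31 -36.07 -21.31  -0.2    0.07   0.  ] [0.1  0.05 0.01]
```

View pics/w2.png

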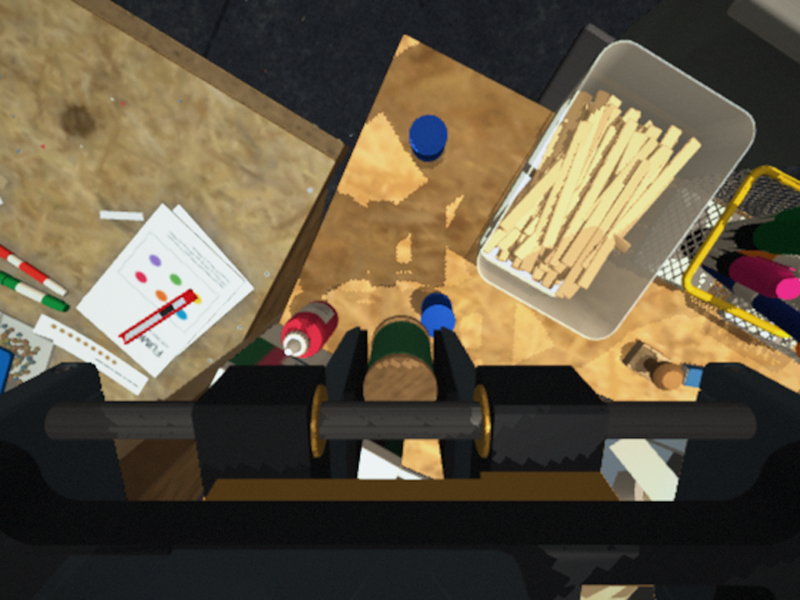

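View pics/top2.png

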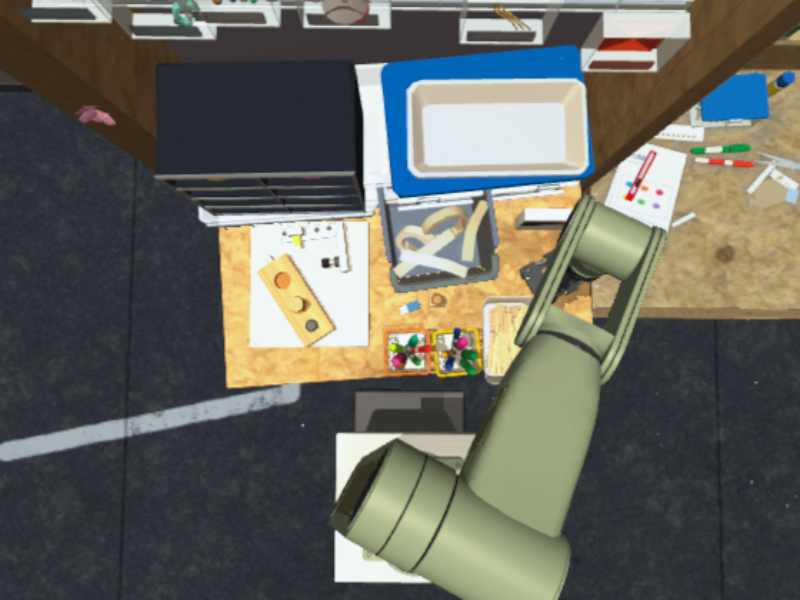

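```bash
cat > g.py <<'E'
from h import *
from workcell import state
E=lambda r:Ro.from_euler('xyz',r,degrees=True).as_matrix()
b=E([-179.0,1.3,-179.8]).T@np.array([-1.0,0,-35]); ax=E([-179.0,1.3,-179.8]).T@np.array([0,0,1.])
def go(X,s=None):
    """tool-axis shift (mm) bringing TCP to X"""
    s=s or state(); return (E(s['ee_rot']).T@(np.array(X)-s['ee_pos'])).round(1)
def gospool(X,s=None):
    s=s or state(); return go(np.array(X)-E(s['ee_rot'])@b,s)
E
python3 - <<'E'
from g import *
s=state(); R=E(s['ee_rot'])
print(R@b,R@ax,go([463,269,225]))
E
```

```text
[ -2.31843786  -3.26438966 -34.784603  ] [0.04152672 0.0790951  0.99600176] [-261.1  466.2  -51.2]
```

Emit:
send_rows(deltas=[0,-0.0218,0.0388,-0.0043,0,0,-0.0218,0.0388,-0.0043,0,0,-0.0218,0.0388,-0.0043,0,0,-0.0218,0.0388,-0.0043,0,0,-0.0218,0.0388,-0.0043,0,0,-0.0218,0.0388,-0.0043,0,0,-0.0218,0.0388,-0.0043,0,0,-0.0218,0.0388,-0.0043,0,0,-0.0218,0.0388,-0.0043,0,0,-0.0218,0.0388,-0.0043,0,0,-0.01,0.02,-0.002,0,0,0,0,0,0])

```text
time_s: 6.25
ee_pos: [466.3, 206.1, 214.0]
ee_rot: [-176.6, -3.9, -151.6]
force: [0.4, 0.0, 0.5]
gripper_width: 28.5
```

```bash
python3 w.py w3; python3 - <<'E'
from g import *
s=state(); print(s['qpos'].round(1),go([463,269,150]))
E
```

```text
[466.3 206.1 214. ] [-176.6   -3.9 -151.6] [0.4 0.  0.5] 28.5 6.25
[ 24.7  14.9  96.9  -3.9  72.  -92.4] [-32.1  61.7  58.3]
```

View pics/w3.png

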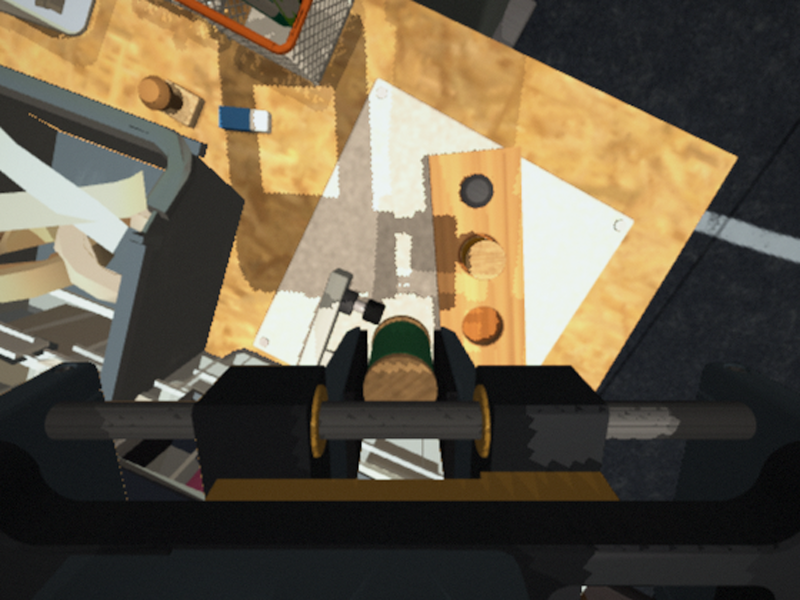

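```bash
python3 - <<'E'
from h import *
f,p=pickle.load(open('pics/w3.pkl','rb'))
for n,u,z in(('well',(483,325),38),('pin',(477,190),46),('yel',(484,257),74),('buffer',(373,311),30)): print(n,ray(f,np.array(u)*.7,z,p).round(1))
crop(f,215,90,200,160,4,'w3c')
E
```

```text
well [461.1 270.6  38. ]
pin [370.6 209.6  46. ]
yel [411.  235.6  74. ]
buffer [498.1 184.7  30. ]
```

View pics/w3c.png

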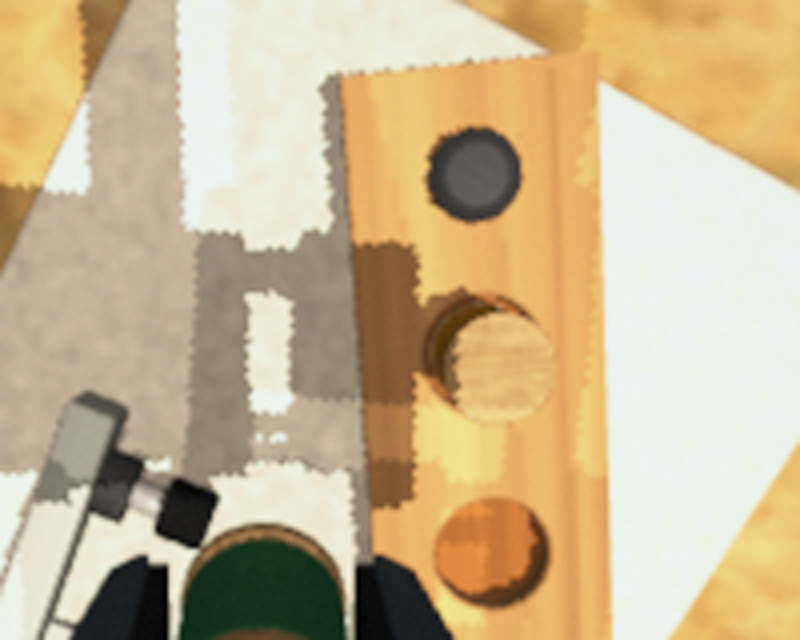

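```bash
python3 -c "
from g import *
print(gospool([462,269.8,60]))"
```

```text
[-39.6  67.7 112.9]
```

Emit:
send_rows(deltas=[0,-0.0132,0.0226,0.01,0,0,-0.0132,0.0226,0.02,0,0,-0.0132,0.0226,0.03,0,0,0,0,0.03,0,0,0,0,0.01,0,0,0,0,0,0])

```text
time_s: 6.9
ee_pos: [468.7, 264.6, 103.6]
ee_rot: [-176.3, -4.2, -152.5]
force: [-0.8, 0.9, 0.7]
gripper_width: 29.1
```

```bash
python3 -c "
from g import *
s=state();R=E(s['ee_rot']);print(s['ee_pos'],s['ee_rot'],s['ee_pos']+R@b,R@ax,gospool([462,269.8,45]),gospool([462,269.8,28]))"
```

```text
[468.72817095 264.58363056 103.57216003] [-176.30066272   -4.15359251 -152.45562832] [465.65861095 261.12927445  68.86416059] [0.06242306 0.08565855 0.99436712] [-2.5 10.9 23.1] [-3.7 12.  40. ]
```

Emit:
send_rows(deltas=[0,-0.002,0.009,0.01,0,0,0,0,0.004,0,0,0,0,0,0])

```text
time_s: 7.2
ee_pos: [467.8, 271.2, 90.5]
ee_rot: [-176.3, -3.9, -152.7]
force: [0.1, -1.1, 0.2]
gripper_width: 28.8
```

```bash
python3 w.py w4; python3 -c "
from g import *
s=state();R=E(s['ee_rot']);print(s['ee_pos'],s['ee_rot'],s['ee_pos']+R@b,R@ax,gospool([462,269.8,40]),gospool([462,269.8,28]))
from workcell import grab_frame
f=grab_frame('scene'); crop(f,170,110,140,110,5,'sc4')
f=grab_frame('top'); crop(f,160,145,110,110,5,'top4')"
```

```text
[467.8 271.2  90.5] [-176.3   -3.9 -152.7] [ 0.1 -1.1  0.2] 28.8 7.2
[467.92949751 271.36539029  90.78267675] [-176.30406443   -3.88038622 -152.67288762] [464.99297635 268.00053604  56.05437994] [0.05856152 0.08319148 0.9948114 ] [ 0.7  4.  15.9] [-0.1  4.8 27.9]
```

View pics/w4.png

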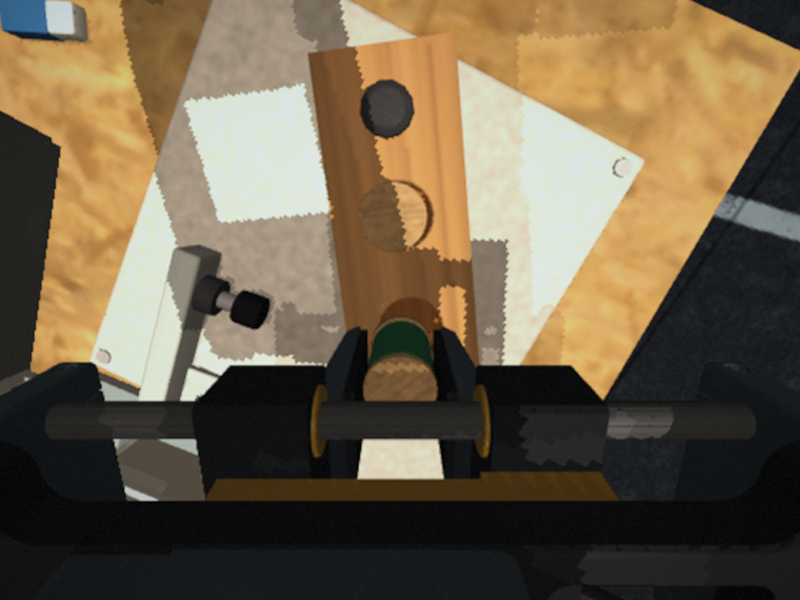

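View pics/sc4.png

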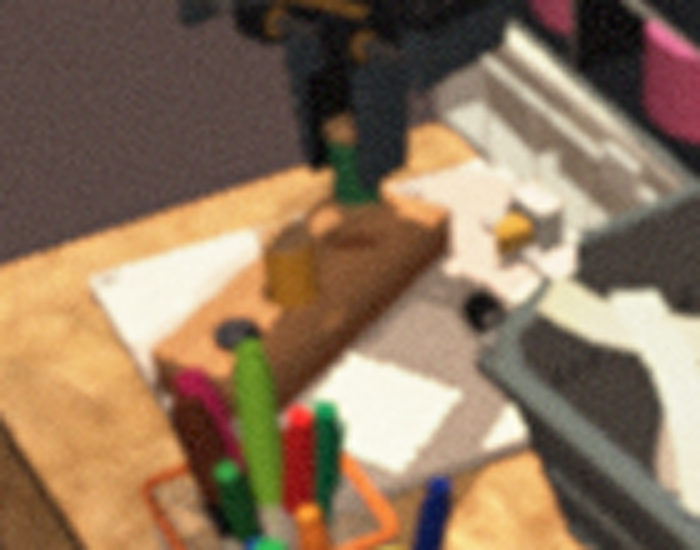

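Emit:
send_rows(deltas=[0,0.0005,0.004,0.007,0,0,0,0,0.004,0,0,0,0,0,0])

```text
time_s: 7.65
ee_pos: [465.5, 274.5, 79.9]
ee_rot: [-176.3, -3.7, -152.6]
force: [-0.7, 0.2, -0.4]
gripper_width: 28.6
```

```bash
python3 w.py w5; python3 -c "
from g import *
s=state();R=E(s['ee_rot']);print(s['ee_pos']+R@b,R@ax,gospool([462,269.8,40]),gospool([462,269.8,28]))
f,p=pickle.load(open('pics/w5.pkl','rb'));crop(f,200,120,150,180,4,'w5c')
print('rim px',[((proj(f,np.array([462+17*np.cos(t),269.8+17*np.sin(t),38]),p)-[200,120])*4).round() for t in np.arange(0,6.28,.785)])"
```

```text
[465.5 274.5  79.9] [-176.3   -3.7 -152.6] [-0.7  0.2 -0.4] 28.6 7.65
[462.70774794 271.21512712  45.34529447] [0.05628097 0.08174919 0.99506257] [ 0.9 -0.6  5.5] [ 0.1  0.2 17.4]
rim px [array([278., 533.]), array([348., 540.]), array([402., 499.]), array([410., 431.]), array([364., 376.]), array([292., 369.]), array([238., 413.]), array([232., 480.])]
```

View pics/w5c.png

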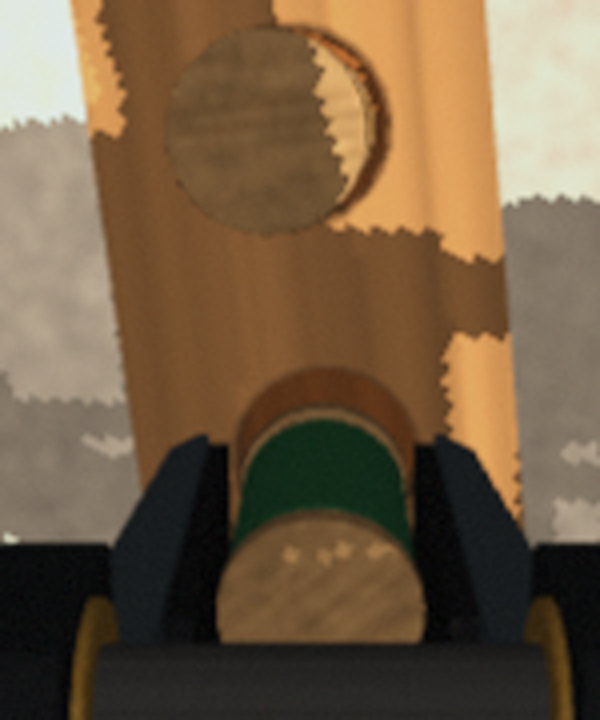

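```bash
python3 -c "
from g import *
f,p=pickle.load(open('pics/w5.pkl','rb'));R=E(p[1]);c=p[0]+R@b;A=E([-179.0,1.3,-179.8]).T
for r,h in((14.5,0),(14.5,48)):print([((proj(f,c+R@A@np.array([r*np.cos(t),r*np.sin(t),h]),p)-[200,120])*4).round().tolist() for t in np.arange(0,6.28,.785)])"
```

```text
[[322.0, 549.0], [380.0, 528.0], [405.0, 475.0], [382.0, 421.0], [323.0, 397.0], [264.0, 419.0], [241.0, 474.0], [265.0, 527.0]]
[[317.0, 704.0], [391.0, 679.0], [424.0, 614.0], [394.0, 546.0], [318.0, 516.0], [242.0, 544.0], [212.0, 611.0], [244.0, 677.0]]
```

Emit:
send_rows(deltas=[0,0.0025,-0.0003,0.006,0,0,0,0,0.004,0,0,0,0,0.001,0])

```text
time_s: 8.0
ee_pos: [463.0, 272.0, 68.6]
ee_rot: [-176.3, -3.7, -152.6]
force: [-0.3, 0.1, 0.1]
gripper_width: 28.8
```

Emit:
send_rows(deltas=[0,0,0.0005,0.004,0,0,0,0,0.002,0,0,0,0,0,0])

```text
time_s: 8.3
ee_pos: [462.8, 272.0, 61.9]
ee_rot: [-176.3, -3.7, -152.6]
force: [0.6, 0.2, 1.0]
gripper_width: 28.6
```

Bottom is ~1 mm above the floor (the low edge near contact). Release to a modest opening, then look.

Emit:
send_rows(deltas=[0.5,0,0,0,0,0.5,0,0,0,0,0.5,0,0,0,0])

```text
time_s: 8.6
ee_pos: [463.0, 272.1, 62.1]
ee_rot: [-176.3, -3.7, -152.6]
force: [-0.1, -0.6, 0.2]
gripper_width: 45.2
```

```bash
python3 w.py w6
```

```text
[463.  272.1  62.1] [-176.3   -3.7 -152.6] [-0.1 -0.6  0.2] 45.2 8.6
```

View pics/w6.png

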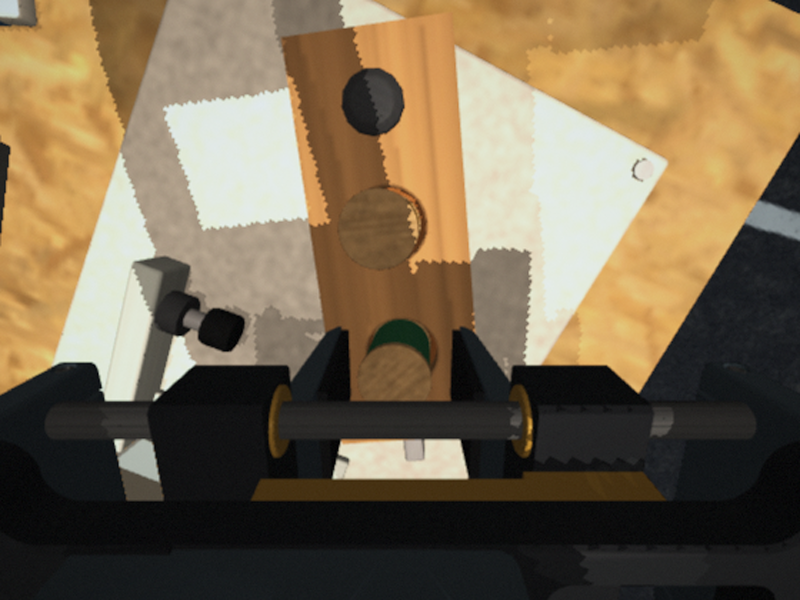

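```bash
cat >> g.py <<'E'
PIN=np.array([371.5,208.5])
def tip(s): return s['ee_pos']+14*E(s['ee_rot'])[:,2]
def corner(s):
    R=E(s['ee_rot']); return tip(s)+R@[-16,-13.5,0]   # far, tray-side corner of the shut fingers
def push(th,s=None,out=0,z=20,a=140):
    """shift bringing far corner to the tray side at angle th (deg), out mm off it"""
    s=s or state(); c=np.radians(th); r=np.array([[np.cos(c),-np.sin(c)],[np.sin(c),np.cos(c)]])
    X=np.r_[PIN+r@[a,35+out],z]; R=E(s['ee_rot']); off=corner(s)-s['ee_pos']; off[2]=tip(s)[2]-s['ee_pos'][2]
    return go(X-off,s)
E
python3 -c "
from g import *
s=state();print(go(s['ee_pos']+[0,0,75]))"
```

```text
[  4.8  -4.8 -74.7]
```

Emit:
send_rows(deltas=[0.5,0.0012,-0.0012,-0.019,0,0.5,0.0018,-0.0018,-0.028,0,0.5,0.0018,-0.0018,-0.028,0,0.5,0,0,0,0,0,0,0,0,7.5,0,0,0,0,7.5,0,0,0,0,7.5,0,0,0,0,7.5,0,0,0,0,7.4,0,0,0,0,0])

```text
time_s: 9.65
ee_pos: [460.6, 270.8, 135.7]
ee_rot: [-174.6, -0.9, 168.6]
force: [-0.4, 0.7, 0.2]
gripper_width: 1.5
```

```bash
python3 w.py w7; python3 -c "
from g import *
s=state();print(s['qpos'].round(1),push(34.1,out=22,z=70),push(34.1,out=22,z=20))
from workcell import grab_frame
f=grab_frame('top'); crop(f,160,145,110,110,5,'top7');f=grab_frame('scene'); crop(f,170,110,140,110,5,'sc7')"
```

```text
[460.6 270.8 135.7] [-174.6   -0.9  168.6] [-0.4  0.7  0.2] 1.5 9.65
[ 31.3  21.2  99.8  -3.8  63.4 -45.6] [32.4 80.6 44.8] [31.7 85.4 94.6]
```

View pics/w7.png

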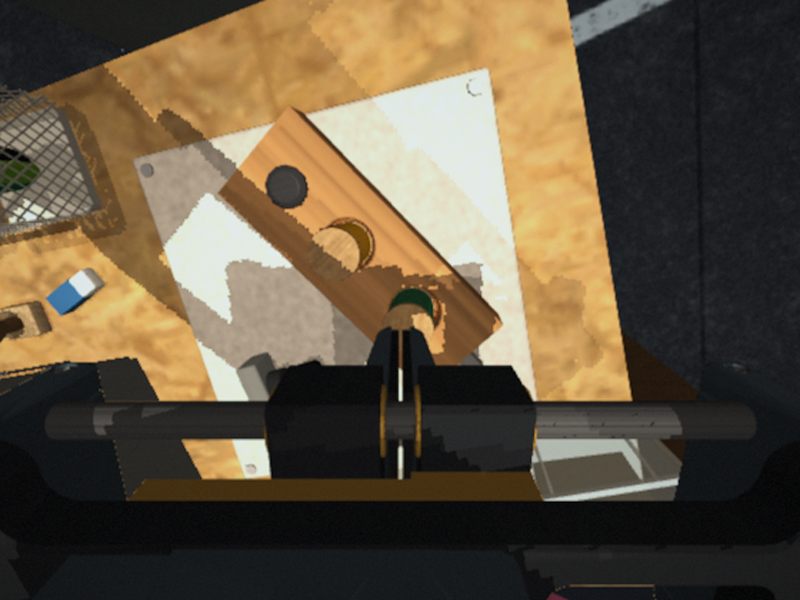

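View pics/sc7.png

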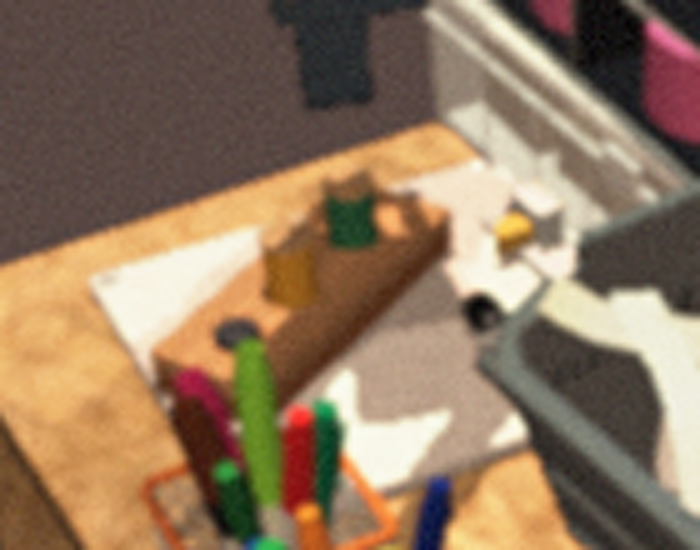

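Emit:
send_rows(deltas=[0,0.011,0.026,0,0,0,0.011,0.026,0,0,0,0.01,0.026,0.01,0,0,0,0.003,0.025,0,0,0,0,0.02,0,0,0,0,0,0])

```text
time_s: 10.4
ee_pos: [443.4, 354.9, 72.3]
ee_rot: [-174.7, -0.8, 169.3]
force: [-0.4, -0.1, 0.3]
gripper_width: 0.7
```

```bash
python3 w.py w8; python3 -c "
from g import *
s=state();print(tip(s),corner(s),push(34.1,out=15,z=20))
f,p=pickle.load(open('pics/w8.pkl','rb'))
for u in((0,0),):pass"
```

```text
[443.4 354.9  72.3] [-174.7   -0.8  169.3] [-0.4 -0.1  0.3] 0.7 10.4
[443.81612297 354.18899859  59.64276108] [457.05554918 338.00511565  60.66722508] [-4.6 -5.4 40.2]
```

View pics/w8.png

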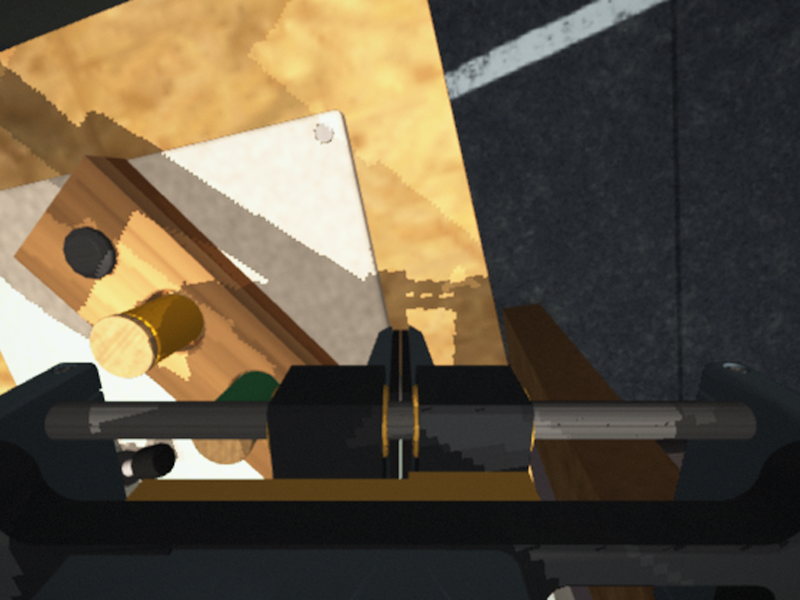

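Emit:
send_rows(deltas=[0,0,0,0.015,0,0,0,0,0.014,0,0,0,0,0.005,0,0,0,0,0,0])

```text
time_s: 10.85
ee_pos: [446.3, 353.9, 43.4]
ee_rot: [-175.2, -0.4, 169.4]
force: [-0.1, -0.8, -0.2]
gripper_width: 0.4
```

```bash
cat >p.py <<'E'
from g import *
s=state();c=corner(s)[:2]-PIN
print(s['time_s'],s['ee_pos'].round(1),s['ee_rot'].round(1),'F',s['force'].round(1),'tip',tip(s).round(1),'corner',corner(s).round(1),'tray angle if touching',np.degrees(np.arctan2(c[1],c[0])-np.arcsin(35/np.hypot(*c))).round(1),'along',np.sqrt(c@c-35**2).round(1))
print(s['qpos'].round(1)); 
for t in(34,28,22,16,12,8,4,0,-4):print(t,push(t,s))
E
python3 p.py
```

```text
10.85 [446.3 353.9  43.4] [-175.2   -0.4  169.4] F [-0.1 -0.8 -0.2] tip [446.  352.8  29.4] corner [459.3 336.6  30.4] tray angle if touching 42.6 along 151.3
[ 38.9  29.6 101.2  -3.5  53.2 -38.4]
34 [-12.5 -18.   10.9]
28 [-24.9 -26.5  11.5]
22 [-36.4 -36.3  12.2]
16 [-46.9 -47.2  13.1]
12 [-53.1 -55.   13.7]
8 [-58.9 -63.3  14.4]
4 [-64.  -71.9  15.1]
0 [-68.5 -80.9  15.8]
-4 [-72.4 -90.2  16.6]
```

Emit:
send_rows(deltas=[0,-0.003,-0.003,0.004,0,0,-0.003,-0.003,0.004,0,0,-0.003,-0.003,0.001,0,0,-0.002,-0.003,0,0])

```text
time_s: 11.25
ee_pos: [457.0, 339.4, 37.5]
ee_rot: [-175.4, -0.2, 169.5]
force: [-0.5, -0.9, -0.5]
gripper_width: 0.4
```

```bash
python3 p.py
```

```text
11.25 [457.  339.4  37.5] [-175.4   -0.2  169.5] F [-0.5 -0.9 -0.5] tip [456.8 338.3  23.6] corner [470.  322.2  24.6] tray angle if touching 35.6 along 146.3
[ 37.1  29.8 101.8  -3.8  52.  -40. ]
34 [ 0.8 -6.3  4.1]
28 [-11.6 -14.9   4.7]
22 [-23.1 -24.6   5.5]
16 [-33.5 -35.5   6.3]
12 [-39.8 -43.4   6.9]
8 [-45.5 -51.7   7.6]
4 [-50.6 -60.3   8.3]
0 [-55.1 -69.3   9. ]
-4 [-59.  -78.6   9.7]
```

Emit:
send_rows(deltas=[0,0,-0.004,0.001,0,0,-0.003,-0.003,0,0,0,-0.003,-0.003,0,0,0,-0.003,-0.003,0,0])

```text
time_s: 11.65
ee_pos: [464.2, 324.2, 37.9]
ee_rot: [-175.5, -0.2, 169.4]
force: [-0.1, 0.7, 0.2]
gripper_width: 0.7
```

```bash
python3 p.py; python3 w.py w9
```

```text
11.65 [464.2 324.2  37.9] [-175.5   -0.2  169.4] F [-0.1  0.7  0.2] tip [464.  323.1  24. ] corner [477.3 307.   25. ] tray angle if touching 28.9 along 140.2
[ 35.5  29.5 102.4  -3.8  51.6 -41.5]
34 [10.7  7.3  3.5]
28 [-1.7 -1.2  4.1]
22 [-13.2 -11.    4.8]
16 [-23.7 -21.9   5.6]
12 [-29.9 -29.7   6.2]
8 [-35.7 -38.    6.9]
4 [-40.8 -46.7   7.5]
0 [-45.3 -55.6   8.2]
-4 [-49.2 -64.9   9. ]
[464.2 324.2  37.9] [-175.5   -0.2  169.4] [-0.1  0.7  0.2] 0.7 11.65
```

View pics/w9.png

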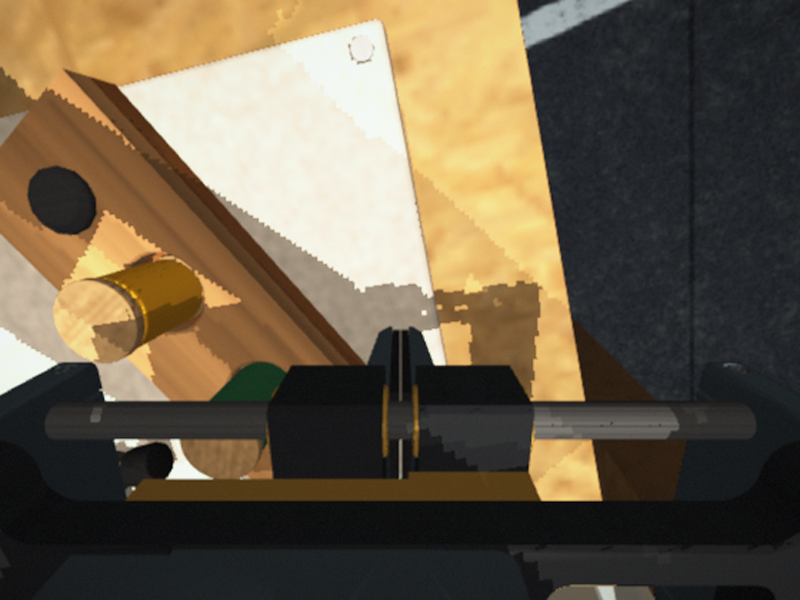

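Emit:
send_rows(deltas=[0,-0.003,-0.003,0.001,0,0,-0.003,-0.003,0,0,0,-0.003,-0.003,0,0,0,-0.003,-0.003,0,0])

```text
time_s: 12.1
ee_pos: [475.4, 309.5, 38.2]
ee_rot: [-175.6, -0.1, 169.5]
force: [0.3, 1.1, -0.9]
gripper_width: 0.7
```

```bash
python3 p.py; python3 -c "
from h import *
from workcell import grab_frame
f=grab_frame('top'); crop(f,160,145,110,110,5,'top10')
f=grab_frame('scene'); crop(f,170,110,140,110,5,'sc10')"
```

```text
12.1 [475.4 309.5  38.2] [-1.756e+02 -1.000e-01  1.695e+02] F [ 0.3  1.1 -0.9] tip [475.2 308.4  24.2] corner [488.5 292.3  25.3] tray angle if touching 21.5 along 139.5
[ 33.7  29.4 102.4  -4.   51.4 -43.2]
34 [24.4 19.7  2.8]
28 [12.  11.2  3.4]
22 [0.5 1.4 4.2]
16 [-9.9 -9.5  5. ]
12 [-16.2 -17.4   5.6]
8 [-21.9 -25.6   6.2]
4 [-27.1 -34.3   6.9]
0 [-31.6 -43.3   7.6]
-4 [-35.4 -52.5   8.3]
```

View pics/sc10.png

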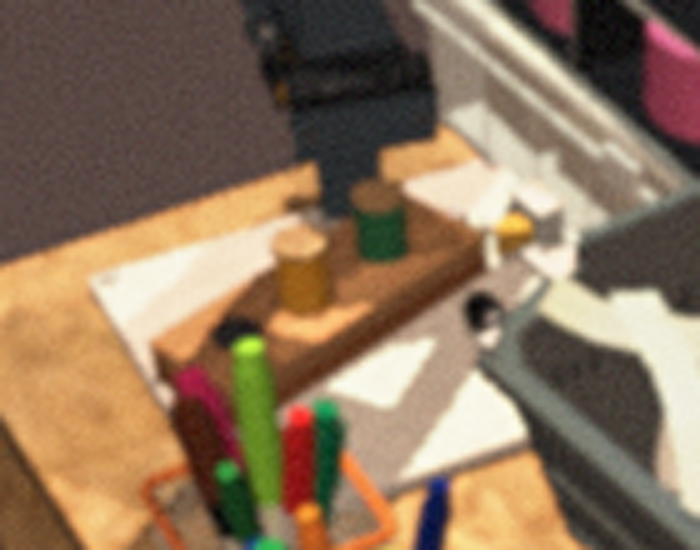

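View pics/top10.png

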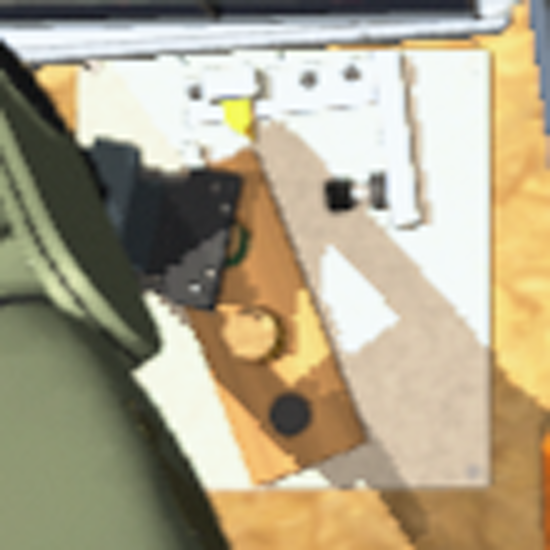

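Emit:
send_rows(deltas=[0,-0.0018,-0.0018,0.001,0,0,-0.0018,-0.0018,0,0,0,-0.0015,-0.0016,0,0])

```text
time_s: 12.5
ee_pos: [479.5, 302.9, 37.6]
ee_rot: [-175.6, -0.1, 169.4]
force: [0.1, 1.6, -0.6]
gripper_width: 0.3
```

```bash
python3 p.py
```

```text
12.5 [479.5 302.9  37.6] [-1.756e+02 -1.000e-01  1.694e+02] F [ 0.1  1.6 -0.6] tip [479.3 301.8  23.7] corner [492.6 285.6  24.7] tray angle if touching 18.4 along 139.2
[ 32.9  29.5 102.4  -4.   51.3 -43.9]
34 [29.7 25.4  1.8]
28 [17.2 16.9  2.4]
22 [5.7 7.1 3.2]
16 [-4.7 -3.8  4. ]
12 [-11.  -11.7   4.6]
8 [-16.7 -19.9   5.2]
4 [-21.8 -28.6   5.9]
0 [-26.4 -37.5   6.5]
-4 [-30.2 -46.8   7.3]
```

Emit:
send_rows(deltas=[0,-0.0015,-0.0017,0.001,0,0,-0.0015,-0.0017,0,0])

```text
time_s: 12.7
ee_pos: [482.1, 298.9, 37.0]
ee_rot: [-175.6, -0.1, 169.4]
force: [0.1, 1.5, -0.0]
gripper_width: 0.4
```

Emit:
send_rows(deltas=[0,-0.0013,-0.0017,0.001,0,0,-0.0012,-0.0017,0,0])

```text
time_s: 12.9
ee_pos: [484.3, 294.9, 36.3]
ee_rot: [-175.6, -0.1, 169.4]
force: [-0.3, 1.6, -0.4]
gripper_width: 0.1
```

```bash
python3 p.py
```

```text
12.9 [484.3 294.9  36.3] [-1.756e+02 -1.000e-01  1.694e+02] F [-0.3  1.6 -0.4] tip [484.1 293.9  22.4] corner [497.3 277.7  23.4] tray angle if touching 14.7 along 139.3
[ 32.   29.5 102.6  -4.1  51.  -44.8]
34 [35.8 32.2 -0. ]
28 [23.4 23.6  0.6]
22 [11.8 13.9  1.3]
16 [1.4 3.  2.1]
12 [-4.9 -4.9  2.7]
8 [-10.6 -13.1   3.4]
4 [-15.7 -21.8   4. ]
0 [-20.2 -30.8   4.7]
-4 [-24.1 -40.    5.4]
```

Emit:
send_rows(deltas=[0,-0.0012,-0.0017,0,0,0,-0.0012,-0.0017,0,0])

```text
time_s: 13.1
ee_pos: [486.1, 290.9, 36.3]
ee_rot: [-175.6, -0.1, 169.4]
force: [-1.0, 2.8, -1.8]
gripper_width: 0.7
```

Emit:
send_rows(deltas=[0,-0.0012,-0.0017,0,0,0,-0.0012,-0.0017,0,0])

```text
time_s: 13.3
ee_pos: [487.6, 287.6, 36.4]
ee_rot: [-175.7, -0.2, 169.4]
force: [-1.2, 4.2, -0.4]
gripper_width: 0.1
```

Emit:
send_rows(deltas=[0,-0.001,-0.0017,0,0,0,-0.001,-0.0017,0,0])

```text
time_s: 13.5
ee_pos: [488.8, 284.9, 36.5]
ee_rot: [-175.8, -0.2, 169.3]
force: [-1.9, 5.6, -1.7]
gripper_width: 0.4
```

Emit:
send_rows(deltas=[0,-0.001,-0.002,0,0,0,-0.001,-0.002,0,0])

```text
time_s: 13.7
ee_pos: [490.6, 280.0, 36.9]
ee_rot: [-175.8, -0.1, 169.4]
force: [0.1, 2.0, -0.7]
gripper_width: 0.3
```

Emit:
send_rows(deltas=[0,-0.001,-0.002,0,0,0,-0.001,-0.002,0,0])

```text
time_s: 13.9
ee_pos: [492.3, 275.8, 37.2]
ee_rot: [-175.9, -0.1, 169.4]
force: [-1.8, 8.2, -0.6]
gripper_width: 0.4
```

```bash
python3 p.py
```

```text
13.9 [492.3 275.8  37.2] [-1.759e+02 -1.000e-01  1.694e+02] F [-1.8  8.2 -0.6] tip [492.  274.8  23.2] corner [505.3 258.6  24.1] tray angle if touching 6.4 along 138.5
[ 29.8  29.1 103.2  -4.   50.5 -46.9]
34 [47.2 49.4 -0.2]
28 [34.7 40.9  0.3]
22 [23.2 31.2  1. ]
16 [12.8 20.3  1.8]
12 [ 6.5 12.4  2.3]
8 [0.8 4.1 2.9]
4 [-4.4 -4.5  3.5]
0 [ -8.9 -13.5   4.2]
-4 [-12.8 -22.7   4.8]
```

Emit:
send_rows(deltas=[0,-0.0003,-0.0017,0,0])

```text
time_s: 14.0
ee_pos: [492.4, 275.5, 37.4]
ee_rot: [-176.1, -0.1, 169.3]
force: [-0.2, 8.9, -1.2]
gripper_width: 0.6
```

Emit:
send_rows(deltas=[0,-0.0003,-0.0017,0,0])

```text
time_s: 14.1
ee_pos: [492.5, 275.4, 37.6]
ee_rot: [-176.3, -0.1, 169.2]
force: [-1.0, 8.3, -2.4]
gripper_width: 0.4
```

Emit:
send_rows(deltas=[0,-0.0003,-0.0022,0,0])

```text
time_s: 14.2
ee_pos: [492.6, 275.2, 37.9]
ee_rot: [-176.6, -0.1, 169.1]
force: [-1.7, 10.4, -1.8]
gripper_width: 0.5
```

Emit:
send_rows(deltas=[0,-0.0003,-0.0024,0,0])

```text
time_s: 14.3
ee_pos: [492.7, 275.0, 38.2]
ee_rot: [-176.8, -0.1, 169.1]
force: [-0.6, 8.1, -2.6]
gripper_width: 0.3
```

Emit:
send_rows(deltas=[0,-0.0003,-0.0026,0,0])

```text
time_s: 14.4
ee_pos: [493.0, 274.7, 38.6]
ee_rot: [-177.1, -0.0, 169.0]
force: [-0.8, 10.5, -2.6]
gripper_width: 0.8
```

Emit:
send_rows(deltas=[0,-0.0003,-0.003,0.0004,0])

```text
time_s: 14.5
ee_pos: [493.3, 274.4, 38.7]
ee_rot: [-177.5, -0.0, 168.9]
force: [-1.2, 12.4, -1.5]
gripper_width: 0.2
```

Emit:
send_rows(deltas=[0,-0.0003,-0.0032,0.0004,0])

```text
time_s: 14.6
ee_pos: [493.5, 274.1, 38.8]
ee_rot: [-177.8, 0.0, 168.8]
force: [-1.4, 12.7, -2.4]
gripper_width: 0.3
```

```bash
python3 p.py|head -1; python3 -c "
from h import *
from workcell import grab_frame
f=grab_frame('scene'); crop(f,170,110,140,110,5,'sc11')"
```

```text
14.6 [493.5 274.1  38.8] [-177.8    0.   168.8] F [-1.4 12.7 -2.4] tip [493.4 273.6  24.8] corner [506.5 257.3  25.4] tray angle if touching 5.8 along 139.2
```

View pics/sc11.png

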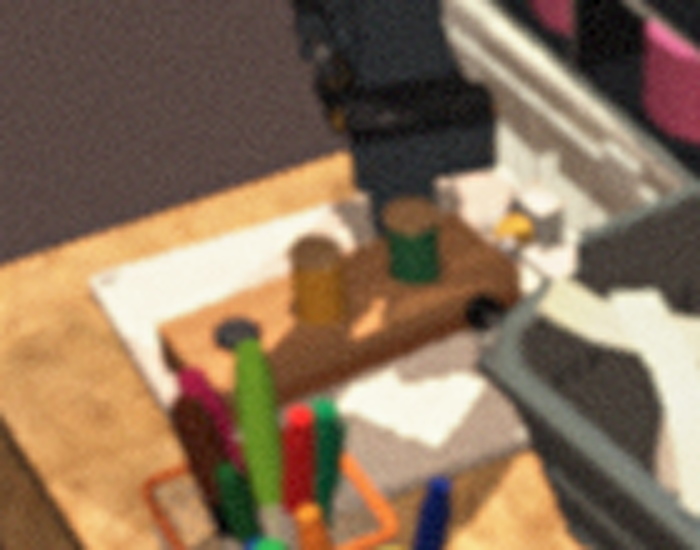

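Emit:
send_rows(deltas=[0,-0.0003,-0.0033,0.0004,0])

```text
time_s: 14.75
ee_pos: [493.6, 274.0, 39.0]
ee_rot: [-178.2, 0.1, 168.7]
force: [-2.3, 13.4, -1.8]
gripper_width: 0.4
```

Emit:
send_rows(deltas=[0,-0.0003,-0.0034,0.0004,0])

```text
time_s: 14.85
ee_pos: [493.7, 273.9, 39.1]
ee_rot: [-178.6, 0.1, 168.6]
force: [-2.3, 14.8, -2.3]
gripper_width: 0.6
```

```bash
python3 -c "
from g import *
import time
for i in range(3):print(state()['force'].round(1))"; python3 p.py|head -1
```

```text
[-2.3 14.8 -2.3]
[-2.3 14.8 -2.3]
[-2.3 14.8 -2.3]
14.85 [493.7 273.9  39.1] [-1.786e+02  1.000e-01  1.686e+02] F [-2.3 14.8 -2.3] tip [493.7 273.6  25.1] corner [506.7 257.2  25.5] tray angle if touching 5.7 along 139.4
```

Emit:
send_rows(deltas=[0,0,0,0,0,0,0,0.003,0,0,0,0,0.006,0,0,0,0,0.008,0,0,0,0,0.01,0,0,0,0,0,0,0])

```text
time_s: 15.45
ee_pos: [498.6, 301.3, 38.4]
ee_rot: [-178.5, -0.0, 168.6]
force: [0.5, 1.1, -0.4]
gripper_width: 0.2
```

```bash
python3 p.py|head -1; python3 w.py w12; python3 -c "
from h import *
from workcell import grab_frame
f=grab_frame('scene'); crop(f,170,110,140,110,5,'sc12')
f=grab_frame('top'); crop(f,160,145,110,110,5,'top12')"
```

```text
15.45 [498.6 301.3  38.4] [-178.5   -0.   168.6] F [ 0.5  1.1 -0.4] tip [498.5 301.   24.4] corner [511.5 284.6  24.8] tray angle if touching 15.8 along 155.5
[498.6 301.3  38.4] [-178.5   -0.   168.6] [ 0.5  1.1 -0.4] 0.2 15.45
```

View pics/sc12.png

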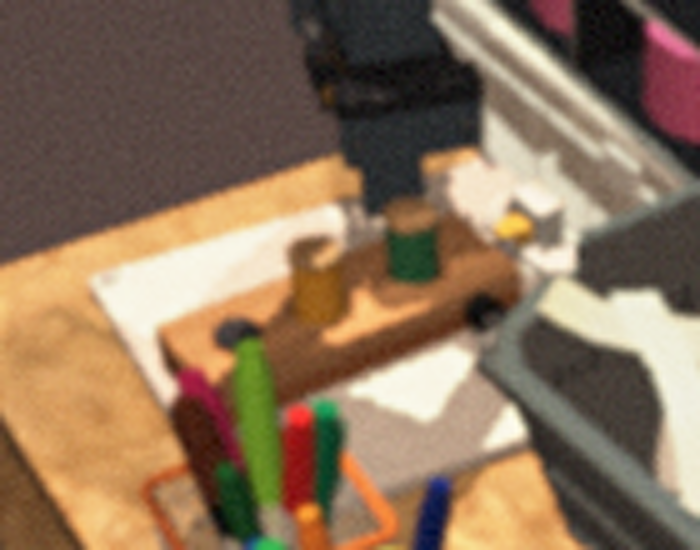

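View pics/top12.png

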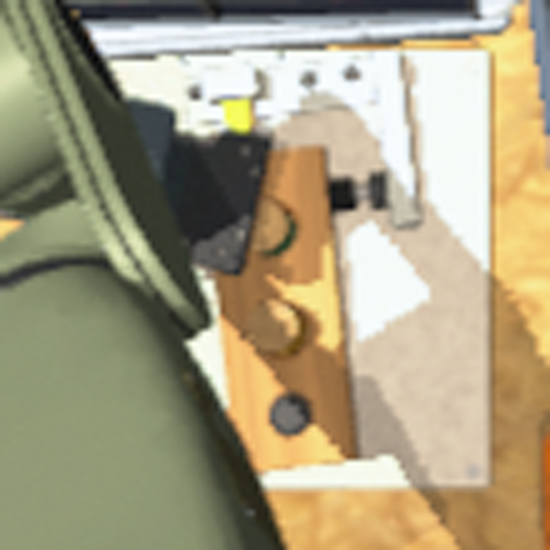

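View pics/w12.png

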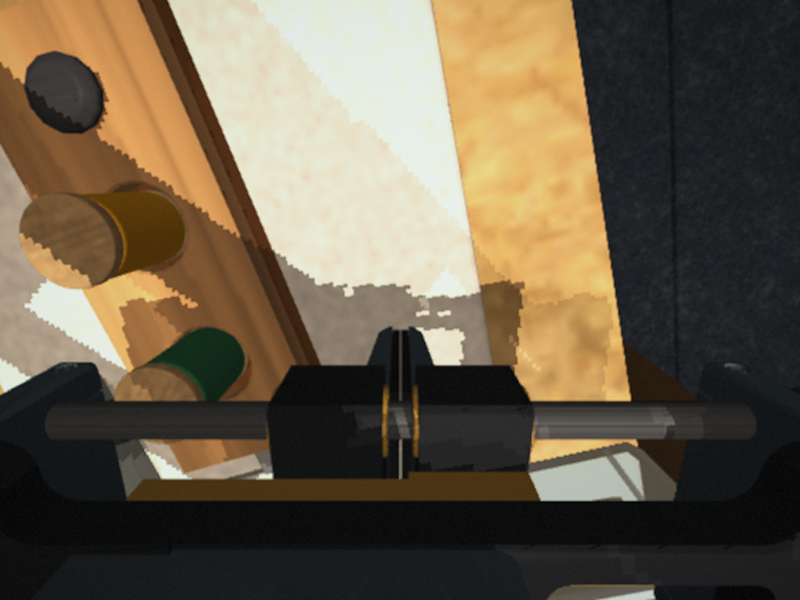

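Emit:
send_rows(deltas=[0,0,0.01,0,0,0,0,0.005,-0.02,0,0,0,0,-0.04,0,0,0,0,-0.045,0,0,0,0,-0.045,0,0,0,0.04,-0.02,0,0,0.02,0.045,0,0,0,0.02,0.045,0,0,0,0.02,0.045,0,0,0,0.02,0.045,0,0,0,0,0,0,0])

```text
time_s: 16.7
ee_pos: [467.7, 560.5, 209.2]
ee_rot: [-178.6, -0.1, 168.2]
force: [-0.1, -0.7, -0.2]
gripper_width: 0.4
```

```bash
python3 p.py|head -1; python3 -c "
from h import *
from workcell import grab_frame
f=grab_frame('scene'); crop(f,170,110,140,110,5,'sc13')
f=grab_frame('top'); pickle.dump(f,open('pics/top13.pkl','wb')); crop(f,190,150,70,90,7,'top13')
g=pickle.load(open('pics/top0.pkl','rb')); crop(g,190,150,70,90,7,'top0z')"
```

```text
16.7 [467.7 560.5 209.2] [-1.786e+02 -1.000e-01  1.682e+02] F [-0.1 -0.7 -0.2] tip [467.6 560.1 195.2] corner [480.5 543.7 195.5] tray angle if touching 66.3 along 350.7
```

View pics/sc13.png

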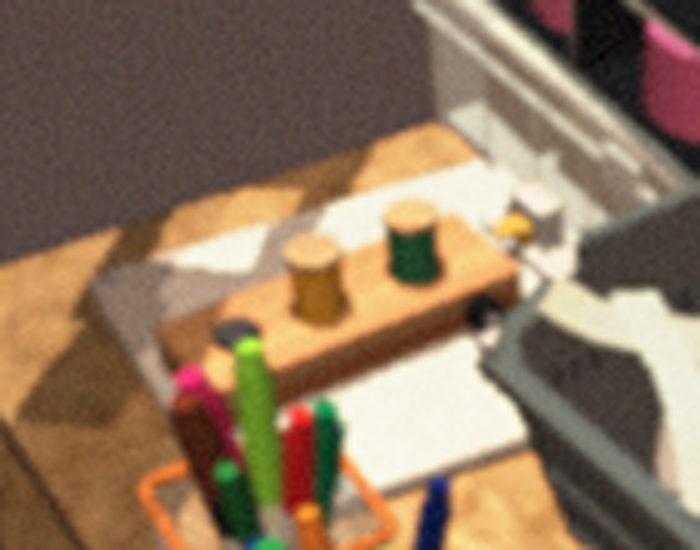

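View pics/top13.png

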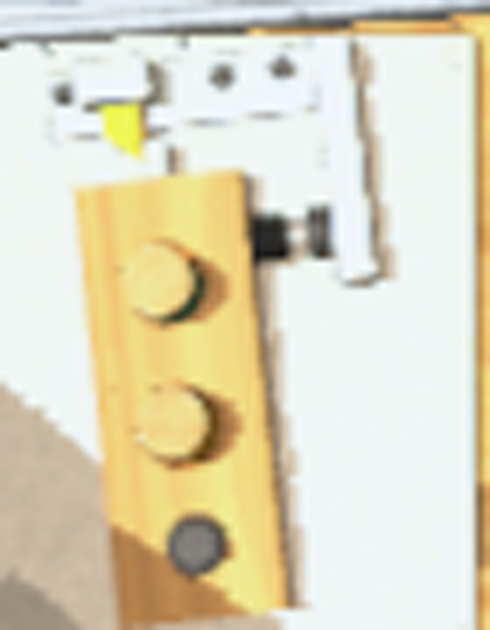

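View pics/top0z.png

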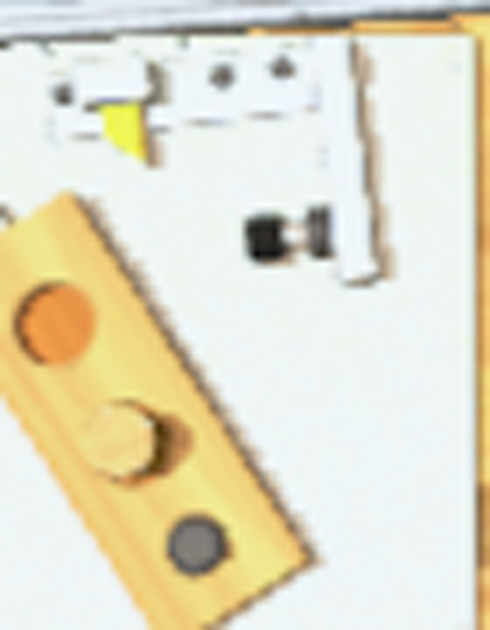

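```bash
python3 - <<'E'
from h import *
for n in('top0','top13'):
    f=pickle.load(open(f'pics/{n}.pkl','rb')); g=f['img'].mean(2)
    print(n,g[181:187,222:242].mean(0).round().astype(int))
for n in('top13',):
    crop(f,198,155,45,40,16,'top13z')
E
```

```text
top0 [243 242 221 114  49  46  45  45 114 180 203 183 120  94  92 178 240 245
 244 244]
top13 [192 191 178 121  44  44  46  44  65 145 194 177 120  95  92 178 240 245
 245 244]
```

View pics/top13z.png

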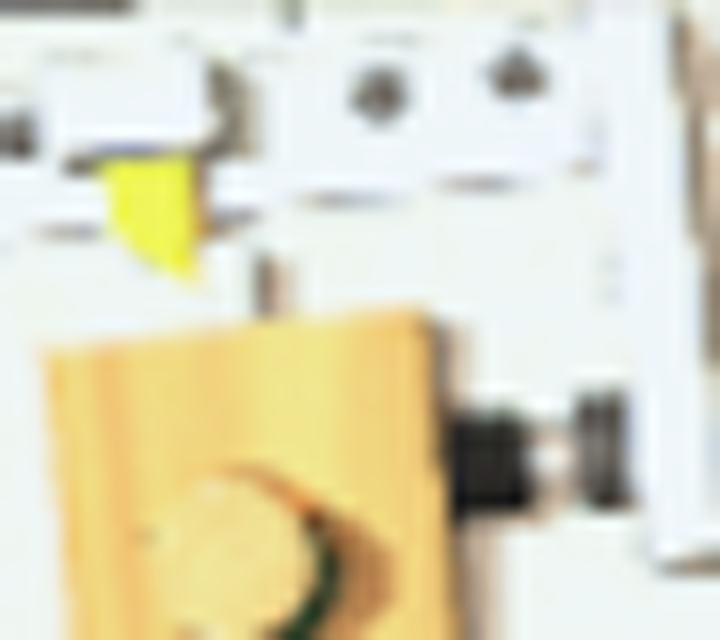

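```bash
python3 - <<'E'
from h import *
from workcell import job_done
a,b=[pickle.load(open(f'pics/{n}.pkl','rb'))['img'].astype(int) for n in('top0','top13')]
for n,(y0,y1,x0,x1) in dict(stamp=(200,220,295,320),bottle=(155,180,390,412)).items(): print(n,np.abs(a-b)[y0:y1,x0:x1].mean().round(1))
print(job_done())
E
```

```text
stamp 0.9
bottle 1.0
the job is handed in; nothing more can be done
None
```

The green spool stands in the empty well. I then swung the tray past the catch onto the buffer, and it looks latched home. The job was handed in at about 16.7 s of the 72 s allowed.

- **Spool:** I set it down while the tray was still swung out at about 34°. The last scene and top pictures show both spools upright in their wells.
- **Push:** I pushed with the shut fingers at about 140 mm along the tray. The ramp read about 6 N, then the push fell to 2 N and rose on the buffer. The highest reading was about 15 N. I saw only the reading at the end of each call, so a short peak between readings would not show.
- **Held home:** After I let go, the tray stayed against the buffer. The buffer cap sits about 0.5 px (1.5–2 mm) further in than at the start, and the striker is past the catch tip. The picture is coarse, and I did not test the catch by pulling back on the tray.
- **Stamp and bottle:** The before and after pictures show no change at either one.
- **Mishap:** The last joint reached its range limit during a turn. This left the tool tilted about 5°, and I placed the spool with that tilt. Joint 6 read -146.47°, just inside its -146.56° limit, but that is one reading after the turn.

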